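# Fit keyed belt pulleys on a drive test rig

### The arm

A 6-joint arm with a two-finger parallel gripper is mounted at the origin on the work surface. World frame = base frame: x ahead of the robot, y to its left, z up, the work surface at z = 0. Lengths are in m, angles in degrees, forces in N, time in s.
With the tool pointing down it reaches from about 0.325 to 0.9 m from the base axis. Payload 6.1 kg.
Tool frame: the origin (TCP) lies between the finger pads; the fingertips stand 11 mm ahead of it and the grasp point (between the pads) lies 8 mm behind it; z points along the fingers, y is the line along which they close (so a half turn about z gives the same grasp; the last joint's range is limited). The gripper opens to 87 mm and grips with 3 to 60 N. Pads are 19 mm wide; open, the fingers measure 117 mm over their backs; the gripper's body (75 mm by 190 mm) begins 51 mm behind the grasp point.
Start: joints at [66.056, 12.628, 87.462, -0, 79.91, -7.225], TCP at [0.18, 0.599, 0.234] pointing down, gripper open.
Joint ranges: [-170.65, 170.65], [-52.31, 119.04], [5.05, 147.46], [-71.25, 251.25], [11.57, 151.72], [-153.62, 153.62]. Speed limits (degrees/s): [147.25, 147.25, 172.46, 180, 180, 180].

### API

Orientations are given as a 3x3 rotation matrix whose columns are the frame's x, y, z axes.
In Python, from cell import * gives the robot as it stands. Calls block until the motion is done:
- move_ptp(position, orientation): joint-space move of the TCP to a pose.
- move_straight(position, rot=None, max_speed=0.15): straight line of the TCP; rot=None keeps the orientation; max_speed is the mean speed in m/s.
- set_joints(angles): joint-space move.
- command_gripper(opening, grip_force=None): finger opening in m; grip_force is the grip in N (None keeps the last); returns when the fingers have stopped.
- wait(seconds).
- inverse_kinematics(position, orientation): joint angles nearest the present ones, or None.
- snapshot(name): name is "side" or "top"; returns a dict with "img" (400x640x3 uint8, red, green, blue), "depth" (400x640 float32, m along the optical axis (not along the pixel's ray), 0 where there is no reading), "fx", "fy", "cx", "cy" (pixels), "rvec" (rotation vector, rad) and "tvec" (3), from world to camera coordinates, as OpenCV has them. Camera axes: x right, y down, z forward; pixel columns grow to the right and rows downward; lengths in m; the calibration is good to about 2 mm. A picture is of the moment at which its call begins.
A pose or a line that the arm cannot do raises Unreachable and nothing moves.
- hand_in(): hands the job in; it is judged then, once.
Trained networks look in a picture, given as the dict that the camera call returned (one of the last four; its "shot" number tells which), for a name from the list of things; names that differ only in an ending like _2 or _b are one class to them, and where a whole thing is asked for, a point or a joint stands for the part that bears it (a point fixed in the world has none). Each returns a list of dicts, best first, with "p" (0 to 1); they miss things now and then, are a little off and sometimes report something else, mostly with a low value. They report only what shows in the picture. A call takes as long as a camera call.
- recognise(picture, thing): "location" ([column, row] in pixels, amid what is visible of it).
- silhouettes(picture, thing): "pixels" (400x640 bool, what is visible of it) and "location" ([column, row] in pixels, amid what is visible of it).
- mark_of(picture, thing): "location" ([column, row] in pixels: a listed point, or the origin of a listed thing).
Readings, each from a call of its own:
- current_time(): time.
- current_qpos(): joint angles.
- current_qd(): joint speeds.
- current_tau(): joint torques, N m.
- current_tool_pos(): TCP position.
- current_tcp_rot(): TCP orientation.
- current_ft_force(): force on the tool from outside, world axes, zero at the start.
- current_wrist_torque(): the same for the moment, N m.
- current_gripper_width(): finger opening in m.
- current_grasp_force(): force on a finger pad.
Only numpy, scipy, OpenCV 4.12 (cv2) and the standard library are available. Lean on these libraries where they do the work, as an engineer would, in place of code of your own. Each camera call takes 0.05 s, during which the arm holds its last target. There are 200 camera calls.

### The job

Turn the slim brake ring on the test rig to its red mark to lock the spindles, without touching the fixed collars above and below it. With the ring at red, take every red cap off the spindles and put it in the blue tray, and fit each pulley lying on the bench on the spindle of its own colour, turning it on the shaft until its keyway drops over the key and it sits fully home on the shoulder. When all that is done, turn the ring back to its green mark, again without touching the collars, and leave all else on the bench where it is.

Things in the scene. Friction and masses are not known exactly. Their poses are not given: they have to be found in the camera images.
- rig: Test rig fixed to the bench: grey plate 280 x 280 x 20 mm. Origin under its centre on the bench; z up. Three spindles stand on it and, in its fourth corner, the spindle brake (centred 70 mm along +x and 70 mm along +y of the plate).
- brake_ring (a joint): Angle of the slim aluminium brake ring about its vertical axis, growing counter-clockwise seen from above. 0: white stripe at the green mark (spindles free). 1.2: white stripe at the red mark (spindles locked). End stops at -0.6 and 1.8. It needs about 0.08 N m and stays where it is left.
- ring_mid (a point): Centre of the brake ring at mid-height, 52 mm above the bench. The ring is 60 mm in diameter and 14 mm tall (45 to 59 mm above the bench), plain round and knurled, with a white stripe on its top and rim. Grip it across its diameter from above, fingers on either side of the upper collar.
- top_collar: Fixed dark collar right above the brake ring, 44 mm in diameter, 59 to 73 mm above the bench, with a 20 mm wide brass nut up to 79 mm; the green and red marks are painted on its top. Origin at its underside.
- low_collar: Fixed dark collar right under the brake ring, 44 mm in diameter, 20 to 45 mm above the bench; green and red marks also lie on the black disc (96 mm wide, flat) round its foot. Origin at its underside.
- tray: Low open blue tray for caps, fixed, 120 x 150 mm (x, y), 22 mm tall, walls 4 mm, floor 4 mm. Origin under its centre.
- blue_spindle: Fixed upright spindle on a flat blue disc 100 mm wide. Origin on its axis, on the plate's top. Heights above it: shoulder 48 mm wide up to 8 mm; shaft 24 mm wide up to 65 mm (top 6 mm tapered); brass key along own +x, 7 mm wide, reaching 17.5 mm from the axis, from 8 to 28 mm high. White line on the disc: key direction. Above the key the shaft is plain.
- yellow_spindle: Fixed upright spindle on a flat yellow disc 100 mm wide. Origin on its axis, on the plate's top. Heights above it: shoulder 48 mm wide up to 8 mm; shaft 24 mm wide up to 65 mm (top 6 mm tapered); brass key along own +x, 7 mm wide, reaching 17.5 mm from the axis, from 8 to 28 mm high. White line on the disc: key direction. Above the key the shaft is plain.
- orange_spindle: Fixed upright spindle on a flat orange disc 100 mm wide. Origin on its axis, on the plate's top. Heights above it: shoulder 48 mm wide up to 8 mm; shaft 24 mm wide up to 65 mm (top 6 mm tapered); brass key along own +x, 7 mm wide, reaching 17.5 mm from the axis, from 8 to 28 mm high. White line on the disc: key direction. Above the key the shaft is plain.
- blue_pulley: Loose pulley, 300 g, hub up, or absent (None). Origin: bore axis, underside. Toothed disc 76 mm wide, 18 mm thick; above it blue octagonal hub, 52 mm across flats (at own +x, every 45 deg), up to 40 mm. Bore 27 mm; keyway along own +x (white marks), 11 mm wide, to 19.5 mm from axis. Underside above spindle origin: 28 mm resting on key, 8 mm seated.
- yellow_pulley: Loose pulley, 300 g, hub up, or absent (None). Origin: bore axis, underside. Toothed disc 76 mm wide, 18 mm thick; above it yellow octagonal hub, 52 mm across flats (at own +x, every 45 deg), up to 40 mm. Bore 27 mm; keyway along own +x (white marks), 11 mm wide, to 19.5 mm from axis. Underside above spindle origin: 28 mm resting on key, 8 mm seated.
- orange_pulley: Loose pulley, 300 g, hub up, or absent (None). Origin: bore axis, underside. Toothed disc 76 mm wide, 18 mm thick; above it orange octagonal hub, 52 mm across flats (at own +x, every 45 deg), up to 40 mm. Bore 27 mm; keyway along own +x (white marks), 11 mm wide, to 19.5 mm from axis. Underside above spindle origin: 28 mm resting on key, 8 mm seated.
- blue_cap: Loose red plastic transport cap on the blue spindle, 60 g, 52 mm tall: hollow skirt 40 mm wide and 24 mm tall, above it a solid round grip 36 mm wide. Origin at the centre of its underside, which is 41 mm above the spindle's origin while the cap is on; it lifts straight off. May be absent (None).
- yellow_cap: Loose red plastic transport cap on the yellow spindle, 60 g, 52 mm tall: hollow skirt 40 mm wide and 24 mm tall, above it a solid round grip 36 mm wide. Origin at the centre of its underside, which is 41 mm above the spindle's origin while the cap is on; it lifts straight off. May be absent (None).
- orange_cap: Loose red plastic transport cap on the orange spindle, 60 g, 52 mm tall: hollow skirt 40 mm wide and 24 mm tall, above it a solid round grip 36 mm wide. Origin at the centre of its underside, which is 41 mm above the spindle's origin while the cap is on; it lifts straight off. May be absent (None).
- shock: Rear shock absorber, 170 mm long, lying; bystander, to be left where it is.
- cup: Green plastic cup, 76 mm wide, 90 mm tall; bystander, to be left where it is.
- oil: White oil bottle, 60 mm wide, 150 mm tall; bystander, to be left where it is.
- driver: Screwdriver lying on the bench; bystander, to be left where it is.
- spanner: Spanner lying on the bench; bystander, to be left where it is.
- tape: Roll of black tape, 72 mm wide, 22 mm tall; bystander, to be left where it is.
- jar: Amber jar, 64 mm wide, 70 mm tall; bystander, to be left where it is.

How it is judged:
By the outcome, as a careful person would: the job done as asked, in the order asked, and still so for the second after the job is handed in, with the robot touching nothing.
Of blue_pulley, yellow_pulley, orange_pulley only 2 to 3 are there at a start; the rules pass over those that are not, and their reading is None.
Of blue_cap, yellow_cap, orange_cap only 2 to 3 are there at a start; the rules pass over those that are not, and their reading is None.
At some moment in a run one of blue_pulley, yellow_pulley, orange_pulley may be knocked a few centimetres aside while the robot is not near it.
It also fails if it takes over 210 s, if anything falls off the work surface, if the arm or the gripper's body presses on something with over 40 N, if the wrist force passes 120 N, or if a joint passes its speed limit or range.

## Working session

There is one attempt and no reset: what is moved stays moved. The work goes in short steps, each a Python script; the robot and the scene stay as the last script left them, time stands still between calls to the robot, and variables do not carry over. Pictures are saved under pics/ and viewed, at most 14 in all, crops included, and the job is handed in when it is done.

```bash
ls; mkdir -p pics; python3 - <<'E'
from cell import *
import cv2
print(current_time())
for n in("top","side"):
    s=snapshot(n); cv2.imwrite(f"pics/{n}0.png",s["img"][...,::-1]); print(n,s["fx"],s["fy"],s["cx"],s["cy"],s["rvec"],s["tvec"])
E
```

```text
cell.py
pics
0.0
top 490.29402119981535 490.29402119981535 311.6194125089917 197.15344041835317 [ 2.11632359 -2.15691603  0.18585124] [0.00856746 0.57200321 1.26124042]
side 436.86601838290807 436.86601838290807 320.09920437775503 194.8283925893665 [ 0.32679871 -2.66945021  1.44040162] [0.58312647 0.15598798 1.06625714]
```

View pics/top0.png

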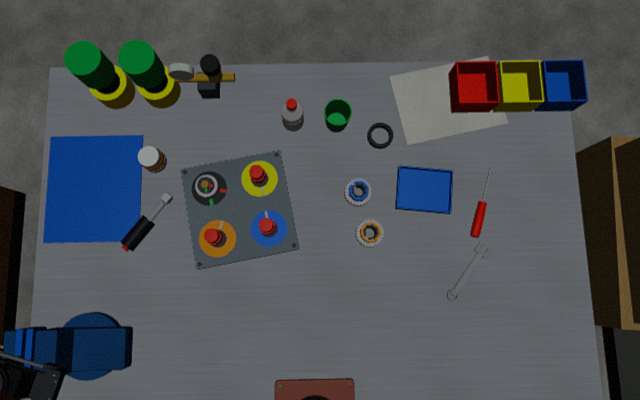

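View pics/side0.png

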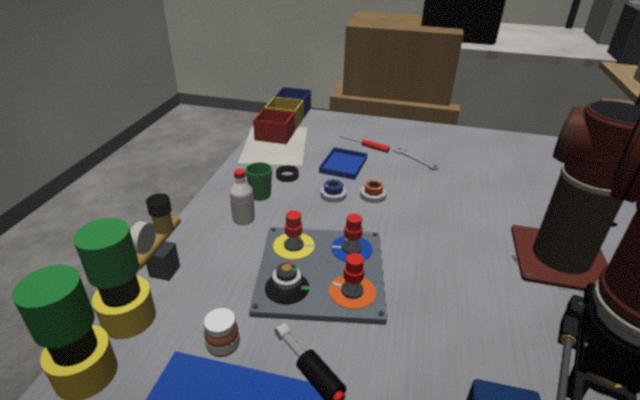

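```bash
cat > h.py <<'E'
from cell import *
import numpy as np, cv2
def cam(s):
    R=cv2.Rodrigues(np.array(s["rvec"],float))[0]; t=np.array(s["tvec"],float)
    K=np.array([[s["fx"],0,s["cx"]],[0,s["fy"],s["cy"]],[0,0,1]]); return K,R,t
def proj(s,P):
    K,R,t=cam(s); q=(K@(R@np.atleast_2d(P).T+t[:,None])); return (q[:2]/q[2]).T
def back(s,px,z):
    K,R,t=cam(s); px=np.atleast_2d(np.array(px,float))
    d=(R.T@np.linalg.solve(K,np.c_[px,np.ones(len(px))].T)).T; c=-R.T@t
    return c+d*((z-c[2])/d[:,2])[:,None]
def tri(sa,pa,sb,pb):
    P=[cam(s) for s in(sa,sb)]; M=[K@np.c_[R,t] for K,R,t in P]
    X=cv2.triangulatePoints(M[0],M[1],np.array(pa,float).reshape(2,1),np.array(pb,float).reshape(2,1)); return (X[:3]/X[3]).ravel()
E
python3 - <<'E'
from h import *
np.set_printoptions(precision=4,suppress=True)
T=snapshot("top");S=snapshot("side")
cv2.imwrite("pics/rig.png",cv2.resize(T["img"][140:280,170:310],None,fx=4,fy=4,interpolation=cv2.INTER_CUBIC)[...,::-1])
cv2.imwrite("pics/pul.png",cv2.resize(T["img"][165:265,330:430],None,fx=5,fy=5,interpolation=cv2.INTER_CUBIC)[...,::-1])
Z=dict(rig=0,ring_mid=.052,top_collar=.059,low_collar=.02,tray=0,blue_spindle=.02,yellow_spindle=.02,orange_spindle=.02,blue_pulley=0,yellow_pulley=0,orange_pulley=0,blue_cap=.061,yellow_cap=.061,orange_cap=.061,shock=0,cup=0,oil=0,jar=0,tape=0,driver=0,spanner=0)
for n,z in Z.items():
    a=mark_of(T,n)[:1];b=mark_of(S,n)[:1]
    o=[]
    for s,d in((T,a),(S,b)):
        if d:o+=[round(d[0]["p"],2),back(s,d[0]["location"],z)[0][:2]]
    if a and b:o.append(tri(T,a[0]["location"],S,b[0]["location"]))
    print(n,*o)
E
```

```text
rig 0.55 [0.5459 0.2028] 0.92 [0.5548 0.1944] [0.5485 0.2021 0.0071]
ring_mid 0.62 [0.6076 0.2756] 0.7 [0.6056 0.2735] [0.6063 0.2751 0.0537]
top_collar 0.62 [0.6046 0.2755] 0.7 [0.6155 0.2731] [0.6089 0.2757 0.061 ]
low_collar 0.55 [0.5121 0.4659]
tray 0.7 [ 0.6007 -0.3157] 0.79 [ 0.5928 -0.3208] [ 0.5963 -0.3148  0.004 ]
blue_spindle 0.71 [0.4986 0.1125] 0.79 [0.4937 0.1027] [0.4954 0.1118 0.0278]
yellow_spindle 0.89 [0.6317 0.1425] 0.71 [0.6347 0.1461] [0.6338 0.143  0.0171]
orange_spindle 0.64 [0.4775 0.2581] 0.89 [0.47   0.2573] [0.4741 0.2578 0.0207]
blue_pulley 0.8 [ 0.5884 -0.129 ] 0.66 [0.6869 0.4446] [ 0.9141 -0.2166 -1.0044]
yellow_pulley
orange_pulley 0.87 [ 0.4828 -0.1519] 0.82 [ 0.4799 -0.143 ] [ 0.4822 -0.1527 -0.0063]
blue_cap 0.75 [0.4903 0.1184] 0.82 [0.4966 0.116 ] [0.4929 0.1184 0.0626]
yellow_cap 0.78 [0.6413 0.1354] 0.61 [0.6258 0.1495] [0.6375 0.1357 0.0506]
orange_cap 0.52 [ 0.5936 -0.2988] 0.81 [0.4695 0.2496] [ 0.6431 -0.4598 -0.6114]
shock 0.73 [0.5079 0.4487] 0.69 [0.5137 0.4551] [ 0.5113  0.4511 -0.0062]
cup 0.78 [ 0.7944 -0.0807] 0.66 [ 0.8062 -0.0891] [ 0.7969 -0.0797  0.0056]
oil 0.58 [0.8063 0.04  ] 0.58 [0.8022 0.0341] [0.8025 0.0395 0.0048]
jar 0.8 [0.6757 0.4272] 0.9 [0.6907 0.4364] [ 0.6848  0.4314 -0.0084]
tape 0.58 [ 0.7537 -0.1932] 0.66 [ 0.756  -0.2158] [ 0.7487 -0.1909  0.0155]
driver 0.98 [ 0.5456 -0.4666] 0.56 [ 0.548  -0.4728] [ 0.546  -0.4653  0.0037]
spanner 0.71 [0.6291 0.1429] 0.45 [ 0.3688 -0.4111] [0.4828 0.1227 0.3159]
```

View pics/rig.png

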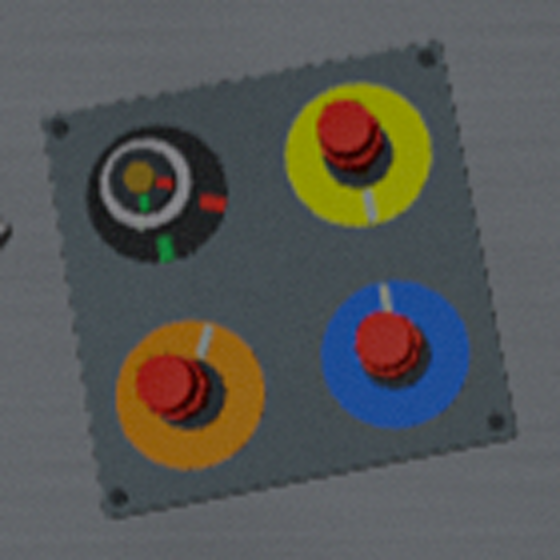

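View pics/pul.png

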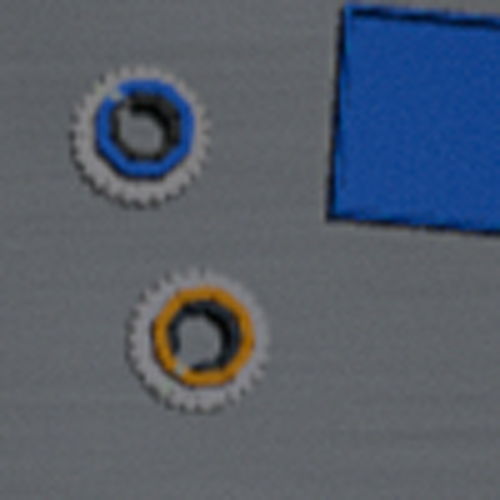

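```bash
cat >> h.py <<'E'
from scipy.optimize import least_squares
def masks(s):
    im=s["img"]; h=cv2.cvtColor(im,cv2.COLOR_RGB2HSV); H,Sa,V=[h[...,i].astype(int) for i in range(3)]
    return dict(yellow=(abs(H-30)<5)&(Sa>140)&(V>70),orange=(abs(H-18)<6)&(Sa>140)&(V>70),blue=(abs(H-110)<9)&(Sa>140)&(V>60),red=((H<6)|(H>174))&(Sa>140)&(V>70),white=(Sa<60)&(V>135),green=(abs(H-60)<15)&(Sa>100)&(V>50))
def comp(m,near,r=30):
    n,l,st,c=cv2.connectedComponentsWithStats(m.astype(np.uint8)); k=[i for i in range(1,n) if np.hypot(*(c[i]-near))<r]
    return l==max(k,key=lambda i:st[i,4]) if k else None
def circ(P,rad):
    # centre of circle of known radius through convex hull points, robust
    h=cv2.convexHull(P.astype(np.float32))[:,0]
    f=lambda q:np.hypot(*(h-q[:2]).T)-rad
    r=least_squares(f,h.mean(0),loss="soft_l1",f_scale=.001); return r.x,np.sqrt((r.fun**2).mean())
def disc(s,col,guess,z=.02,rad=.05,r=30):
    g=proj(s,[*guess,z])[0]; m=comp(masks(s)[col],g,r)
    ys,xs=np.nonzero(m); return circ(back(s,np.c_[xs,ys],z)[:,:2],rad)
E
python3 - <<'E'
from h import *
np.set_printoptions(precision=4,suppress=True)
T=snapshot("top");S=snapshot("side")
G=dict(blue=(.497,.112),yellow=(.633,.143),orange=(.474,.258))
loc=dict(yellow=(.07,-.07),blue=(-.07,-.07),orange=(-.07,.07))
for nm,s in(("top",T),("side",S)):
    C={}
    for c,g in G.items():
        q,e=disc(s,c,g); C[c]=q; print(nm,c,q,"rms",e)
    A=np.array([loc[c] for c in G]);B=np.array([C[c] for c in G])
    fx=lambda p:(A@np.array([[np.cos(p[2]),np.sin(p[2])],[-np.sin(p[2]),np.cos(p[2])]])+p[:2]-B).ravel()
    r=least_squares(fx,[.55,.2,.15]); print("rig",r.x[:2],np.degrees(r.x[2]),r.fun)
    p=r.x;br=p[:2]+np.array([np.cos(p[2])*.07-np.sin(p[2])*.07,np.sin(p[2])*.07+np.cos(p[2])*.07]);print("brake",br)
    M=masks(s)
    hsv=cv2.cvtColor(s["img"],cv2.COLOR_RGB2HSV)
    for c in G:  # key line: low-saturation pixels in annulus 30-46mm at z=.02
        yy,xx=np.mgrid[0:400,0:640]; W=back(s,np.c_[xx.ravel(),yy.ravel()],.02)[:,:2]-C[c]
        d=np.hypot(*W.T).reshape(400,640); k=(d>.028)&(d<.045)&(hsv[...,1]<110)&(hsv[...,2]>70)
        w=W[k.ravel()]; v=w.mean(0) if len(w) else [0,0]; print(c,"key",np.degrees(np.arctan2(v[1],v[0])),len(w),np.hypot(*v))
    u,v=proj(s,[*br,.06])[0].astype(int); cv2.imwrite(f"pics/br_{nm}.png",cv2.resize(s["img"][v-28:v+28,u-28:u+28],(560,560),interpolation=cv2.INTER_CUBIC)[...,::-1])
a,b=[cv2.imread(f"pics/br_{n}.png")[:, :400+160:] for n in("top","side")]
cv2.imwrite("pics/br.png",cv2.resize(np.hstack([a,b]),(800,400)))
for c,g in dict(blue=(.588,-.129),orange=(.4828,-.152)).items():
    d=silhouettes(T,c+"_pulley")[0]; px=np.argwhere(d["pixels"])[:,::-1]; print(c,d["p"],len(px),circ(back(T,px,.018)[:,:2],.038))
    try: print(" hub",disc(T,c,g,.04,.027,15))
    except Exception as e: print(e)
E
```

```text
top blue [0.4945 0.1161] rms 0.0006927359825033792
top yellow [0.6323 0.1407] rms 0.0007278892786317324
top orange [0.4698 0.2538] rms 0.0009092039673996396
rig [0.551  0.1973] 10.16192195597825 [-0.0001 -0.0001  0.      0.      0.      0.    ]
brake [0.6076 0.2785]
blue key 9.237648176333867 16 0.03718085989455987
yellow key -167.56733520450942 14 0.03614090286085125
orange key -15.073201545010766 15 0.0358651969313521
side blue [0.4979 0.1139] rms 0.0073139828000903006
side yellow [0.633  0.1354] rms 0.002863361976736818
side orange [0.5249 0.2649] rms 6.1913550328251965e-09
rig [0.5764 0.1935] -2.931719741873342 [ 0.005   0.0133  0.0098 -0.0154 -0.0148  0.0021]
brake [0.6499 0.2599]
blue key -24.407708820953932 35 0.02443020769904997
yellow key -152.19699765514264 29 0.02614057506661602
orange key 19.835993913597342 425 0.010048634654984578
blue 0.89 569 (array([ 0.5888, -0.1281]), np.float64(0.0006510495572668697))
 hub (array([ 0.5903, -0.1292]), np.float64(0.0013690072920637519))
orange 0.75 572 (array([ 0.4753, -0.1544]), np.float64(0.0010121773140941166))
 hub (array([ 0.4766, -0.1565]), np.float64(0.0013747534540913327))
```

View pics/br.png

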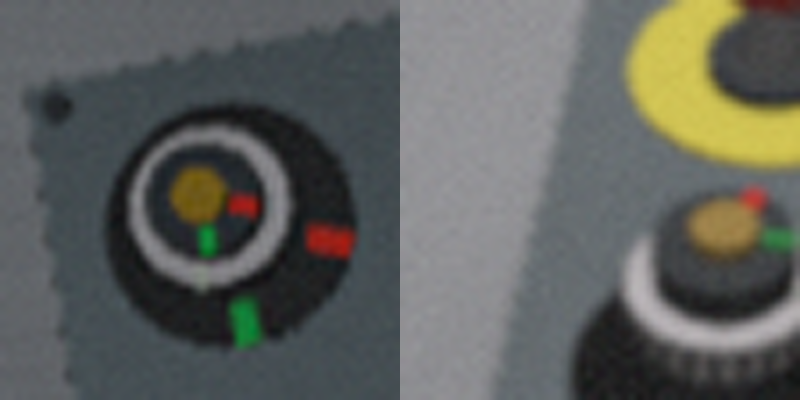

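```bash
cat >> h.py <<'E'
def ringpolar(ctr,n=4,z=.059,r0=.0235,r1=.029):
    a=np.radians(np.arange(0,360,3)); rr=np.linspace(r0,r1,6)
    P=np.array([[ctr[0]+r*np.cos(t),ctr[1]+r*np.sin(t),z] for t in a for r in rr]); acc=0
    for _ in range(n):
        s=snapshot("top"); q=proj(s,P).astype(np.float32)
        acc=acc+cv2.remap(s["img"].astype(np.float32),q[:,0].reshape(-1,6),q[:,1].reshape(-1,6),cv2.INTER_CUBIC).mean(1)/n
    return np.degrees(a),acc
E
python3 - <<'E'
from h import *
np.set_printoptions(precision=0,suppress=True,linewidth=200)
c=(.6076,.2785)
for z,r0,r1 in((.059,.0235,.029),(.053,.0295,.0305),(.0735,.013,.02)):
    a,v=ringpolar(c,3,z,r0,r1); print(z); print(np.c_[a,v][40:95].astype(int).tolist())
E
```

```text
0.059
[[119, 117, 117, 120], [123, 117, 117, 120], [126, 121, 121, 123], [129, 123, 122, 125], [132, 121, 120, 124], [135, 121, 121, 124], [138, 121, 121, 124], [141, 121, 121, 124], [144, 121, 121, 124], [147, 120, 120, 123], [150, 120, 120, 123], [153, 120, 120, 123], [156, 119, 119, 123], [159, 119, 119, 123], [162, 121, 121, 125], [165, 122, 121, 125], [168, 124, 124, 126], [171, 124, 127, 125], [174, 126, 131, 126], [177, 126, 132, 126], [180, 123, 126, 123], [183, 120, 120, 122], [186, 121, 121, 124], [189, 124, 124, 127], [192, 126, 125, 130], [195, 125, 124, 128], [198, 123, 122, 125], [201, 120, 119, 123], [204, 120, 120, 124], [207, 122, 121, 125], [210, 123, 123, 126], [213, 124, 124, 128], [216, 127, 127, 131], [219, 126, 126, 130], [222, 125, 126, 129], [225, 128, 127, 131], [228, 130, 129, 133], [230, 130, 130, 133], [234, 128, 129, 131], [237, 128, 128, 131], [239, 127, 127, 130], [243, 126, 126, 129], [246, 125, 125, 129], [248, 128, 128, 131], [252, 128, 128, 131], [255, 127, 127, 131], [258, 124, 124, 128], [261, 123, 124, 128], [264, 124, 125, 128], [267, 124, 125,
[... 1537 characters left out ...]
], [177, 32, 58, 44], [180, 27, 81, 46], [183, 21, 103, 47], [186, 16, 122, 50], [189, 14, 131, 52], [192, 13, 131, 52], [195, 15, 123, 51], [198, 18, 107, 48], [201, 23, 87, 44], [204, 27, 68, 42], [207, 31, 55, 42], [210, 34, 45, 43], [213, 36, 41, 44], [216, 37, 39, 45], [219, 36, 39, 46], [222, 36, 40, 46], [225, 35, 41, 46], [228, 34, 41, 47], [230, 33, 42, 47], [234, 34, 42, 47], [237, 39, 41, 46], [239, 50, 39, 44], [243, 67, 38, 40], [246, 92, 36, 37], [248, 117, 34, 33], [252, 139, 31, 29], [255, 152, 30, 26], [258, 157, 29, 23], [261, 153, 29, 23], [264, 141, 31, 25], [267, 125, 33, 30], [270, 102, 36, 36], [273, 80, 38, 40], [276, 63, 39, 43], [279, 48, 40, 45], [282, 38, 41, 45]]
```

```bash
cat >> h.py <<'E'
def rot(th):
    c,s=np.cos(np.radians(th)),np.sin(np.radians(th)); return np.array([[-s,c,0],[c,s,0],[0,0,-1.]])
def yawof(R): return np.degrees(np.arctan2(R[1,1],R[0,1]))
BR=np.array([.6076,.2785])
E
python3 - <<'E'
from h import *
print(current_tcp_rot(),yawof(np.array(current_tcp_rot())),current_gripper_width(),current_ft_force())
for th in range(-180,181,20):
    q=inverse_kinematics([*BR,.044],rot(th)); print(th,None if q is None else np.round(q,0))
E
```

```text
[[-9.57732930e-01  2.87658887e-01 -1.53604599e-05]
 [ 2.87658887e-01  9.57732929e-01 -2.62226846e-05]
 [ 7.16802997e-06 -2.95329014e-05 -1.00000000e+00]] 73.28215119720802 0.08704376295257389 [ 0.38011444 -0.18932006 -0.04006786]
-180 None
-160 None
-140 None
-120 [ 18.  29.  88.  -0.  63. 138.]
-100 [ 18.  29.  88.  -0.  63. 118.]
-80 [18. 29. 88. -0. 63. 98.]
-60 [18. 29. 88. -0. 63. 78.]
-40 [18. 29. 88. -0. 63. 58.]
-20 [18. 29. 88. -0. 63. 38.]
0 [18. 29. 88. -0. 63. 18.]
20 [18. 29. 88. -0. 63. -2.]
40 [ 18.  29.  88.  -0.  63. -22.]
60 [ 18.  29.  88.  -0.  63. -42.]
80 [ 18.  29.  88.  -0.  63. -62.]
100 [ 18.  29.  88.  -0.  63. -82.]
120 [  18.   29.   88.   -0.   63. -102.]
140 [  18.   29.   88.   -0.   63. -122.]
160 [  18.   29.   88.   -0.   63. -142.]
180 None
```

```bash
cat >> h.py <<'E'
def ft(n=5):
    v=[]
    for _ in range(n): v.append(current_ft_force()); wait(.02)
    return np.mean(v,0)
E
python3 - <<'E'
from h import *
np.set_printoptions(precision=4,suppress=True)
move_ptp([*BR,.16],rot(60)); 
c=BR.copy()
for th in(60,-30):
    move_ptp([*c,.12],rot(th)); move_straight([*c,.044],max_speed=.1)
    wait(.2); f0=ft(); y=rot(th)[:2,1]
    for w in(.070,.066,.064,.062,.060,.058):
        command_gripper(w,4); wait(.1); f=ft()-f0
        print(th,w,round(current_gripper_width(),4),"fy",f[:2]@y,"fx",f[:2]@rot(th)[:2,0],"fz",f[2],current_grasp_force(),(np.array(current_tool_pos())[:2]-c)@y)
    if th==60: command_gripper(.087); move_straight([*c,.12])
print(current_time())
E
```

```text
60 0.07 0.0702 fy -0.09363982758065219 fx 0.18677501912023167 fz -0.2944645119312236 0.0 -3.675768605368244e-06
60 0.066 0.0661 fy 0.07604301012043888 fx -0.2724760673507829 fz -0.3759839168528393 0.0 -5.4611470601027105e-06
60 0.064 0.0641 fy 0.6210651440213977 fx -0.15349570066046625 fz -0.09473890072555988 0.0 9.168126421429021e-06
60 0.062 0.062 fy 0.3470935831689327 fx -0.33107895436362345 fz -0.027492252538615362 0.0 1.1739528386845087e-05
60 0.06 0.0602 fy 0.12526842288271178 fx 0.2641099003607329 fz 0.026576866666846638 0.019820078632619698 -1.3605484580753988e-05
60 0.058 0.0598 fy 0.4745749399763781 fx 0.04260220024163916 fz -0.25752556793310577 4.000038241501898 1.426449493262901e-05
-30 0.07 0.0704 fy -0.11977731294091906 fx -0.4477470247067259 fz 0.40341475888927447 0.0 -6.225042139454917e-06
-30 0.066 0.0661 fy -0.1453813315294067 fx -0.15343379146116287 fz 0.7525790407986365 0.0 1.4095968767886083e-05
-30 0.064 0.064 fy -0.2688849855936482 fx -0.24452988045587676 fz 0.5795406451753414 0.05199066370551009 -2.472136104225641e-06
-30 0.062 0.0622 fy 4.7052055390446075 fx 0.3847999404986966 fz -2.451080722323196 2.691770112141967 0.0008196969983595399
-30 0.06 0.0602 fy 8.260963724463359 fx 0.6141377063828126 fz -3.952124799671322 4.002101076766849 0.001597186924930652
-30 0.058 0.0602 fy 8.075898118925599 fx 0.9033961536586395 fz -3.5495680598372705 4.002330810762942 0.0016014845429154622
16.8667
```

```bash
python3 - <<'E'
from h import *
np.set_printoptions(precision=4,suppress=True)
th=-30;y=rot(th)[:2,1]
command_gripper(.07,4)
for d in(.0017,.0021):
    c=BR+d*y; move_straight([*c,.044],max_speed=.05); wait(.1);f0=ft()
    command_gripper(.056,4); wait(.1); f=ft()-f0
    print(d,current_gripper_width(),f@np.r_[y,0],f[2],(np.array(current_tool_pos())[:2]-BR)@y)
    command_gripper(.07,4)
E
```

```text
0.0017 0.05952576023034471 2.24267465868696 -1.134728214788452 0.002016328326424673
0.0021 0.05989305922410143 -0.1410134579975176 0.36265978153275025 0.002044823517223417
```

```bash
cat >> h.py <<'E'
OFF=np.array([.00178,-.00103]); RING=BR+OFF
def turn(th0,d,c,z,n=None):
    n=n or max(1,int(np.ceil(abs(d)/12)))
    for k in range(1,n+1): move_straight([*c,z],rot(th0+d*k/n),max_speed=.15)
def stripe():
    a,v=ringpolar(BR,4,.059,.0235,.029); b,w=ringpolar(BR,4,.053,.0295,.0305)
    e=(v[:,1]-(v[:,0]+v[:,2])/2+1.3)
    e2=(w[:,1]-(w[:,0]+w[:,2])/2)
    def pk(e):
        k=np.argmax(e); i=(k+np.arange(-3,4))%120; x=np.clip(e[i],0,None); return (a[k]+3*(x@np.arange(-3,4))/x.sum(), e[k])
    return pk(e),pk(e2)
E
python3 - <<'E'
from h import *
np.set_printoptions(precision=4,suppress=True)
th=-30
move_straight([*RING,.044],max_speed=.05); command_gripper(.056,20); wait(.2)
t=current_time(); turn(th,84,RING,.044); print("t",current_time()-t,ft(),current_wrist_torque(),np.array(current_tool_pos())[:2]-RING,yawof(np.array(current_tcp_rot())))
command_gripper(.087); move_straight([*RING,.2],max_speed=.25)
move_ptp([.40,.1,.3],rot(0)); s=snapshot("top"); print(stripe(),current_time())
u,v=proj(s,[*BR,.06])[0].astype(int); cv2.imwrite("pics/br1.png",cv2.resize(s["img"][v-28:v+28,u-28:u+28],(500,500),interpolation=cv2.INTER_CUBIC)[...,::-1])
E
```

```text
t 2.5082999999999984 [ 0.3174  0.6322 -0.252 ] [-0.0063 -0.0341 -0.0687] [0. 0.] 53.73212294484131
((np.float64(259.0541998850491), np.float32(8.437268)), (np.float64(261.3626353702008), np.float32(6.7389755))) 27.025
```

View pics/br1.png

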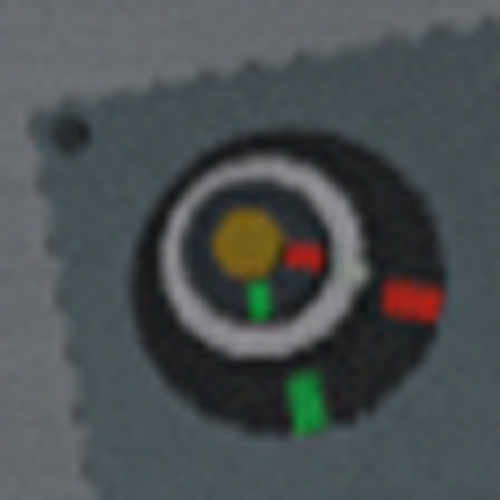

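```bash
cat >> h.py <<'E'
SP=dict(blue=np.array([.4945,.1161])+OFF,yellow=np.array([.6323,.1407])+OFF,orange=np.array([.4698,.2538])+OFF)
E
python3 - <<'E'
from h import *
np.set_printoptions(precision=4,suppress=True)
T=snapshot("top"); d=silhouettes(T,"tray")[0]; px=np.argwhere(d["pixels"])[:,::-1]
W=back(T,px,.015)[:,:2]; r=cv2.minAreaRect((W*1000).astype(np.float32)); print(d["p"],len(px),r)
tc=np.array(r[0])/1000+OFF; a=r[2] if r[1][0]<r[1][1] else r[2]-90
a=(a+90)%180-90; ty=np.array([-np.sin(np.radians(a)),np.cos(np.radians(a))]); print(tc,a)
for (c,k) in zip(("yellow","orange","blue"),(-.046,0,.046)):
    th=10; p=SP[c]; y=rot(th)[:2,1]
    move_ptp([*p,.2],rot(th)); command_gripper(.075,12); move_straight([*p,.099],max_speed=.2)
    wait(.1);f0=ft(); command_gripper(.03,12); f=ft()-f0
    print(c,"w",current_gripper_width(),"f",f,"shift",np.array(current_tool_pos())[:2]-p)
    move_straight([*p,.135],max_speed=.08); move_straight([*p,.2],max_speed=.25); print(" held",current_gripper_width(),current_grasp_force())
    g=tc+k*ty
    move_ptp([*g,.16],rot(a)); move_straight([*g,.0445],max_speed=.2)
    command_gripper(.055); move_straight([*g,.16],max_speed=.25); print(current_time())
move_ptp([.45,.0,.3],rot(0)); T=snapshot("top"); cv2.imwrite("pics/t2.png",cv2.resize(T["img"][140:280,170:470],None,fx=2.6,fy=2.6,interpolation=cv2.INTER_CUBIC)[...,::-1])
E
```

```text
0.87 2488 ((594.157470703125, -311.4603576660156), (156.27261352539062, 126.38670349121094), 83.9705810546875)
[ 0.5959 -0.3125] -6.0294189453125
yellow w 0.03588062726531121 f [-0.5187  0.1051  0.0946] shift [-0.0001 -0.    ]
 held 0.0355670915963793 11.99982083402574
35.2
orange w 0.035630574984062344 f [ 0.1991  0.4719 -0.3605] shift [-0. -0.]
 held 0.035652758444147906 11.999981550034136
44.875
blue w 0.03549946076943231 f [-0.0682 -0.0468  0.0568] shift [ 0. -0.]
 held 0.03574325377171627 11.999849032144994
53.325
```

View pics/t2.png

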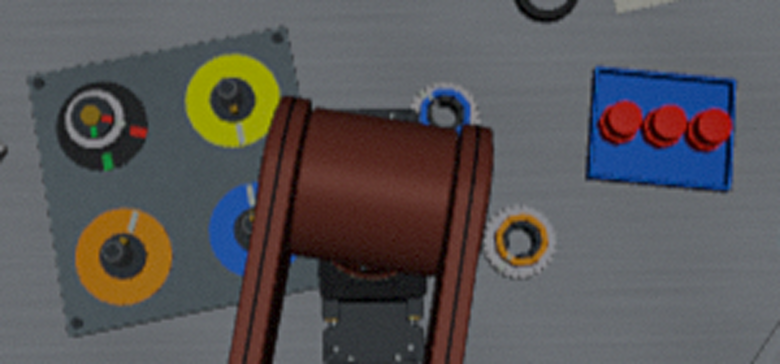

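```bash
cat >> h.py <<'E'
def pulley(c,n=3):
    """pose (xy with OFF, keyway angle) of a pulley lying on the bench"""
    out=[]
    for _ in range(n):
        T=snapshot("top"); ds=[d for d in silhouettes(T,c+"_pulley") if 350<d["pixels"].sum()<800]
        if not ds: continue
        px=np.argwhere(ds[0]["pixels"])[:,::-1]; q,e=circ(back(T,px,.018)[:,:2],.038)
        a=np.radians(np.arange(0,360,3)); rr=np.linspace(.0195,.0245,6)
        P=np.array([[q[0]+r*np.cos(t),q[1]+r*np.sin(t),.04] for t in a for r in rr]); m=proj(T,P).astype(np.float32)
        v=cv2.remap(T["img"].astype(np.float32),m[:,0].reshape(-1,6),m[:,1].reshape(-1,6),cv2.INTER_LINEAR).mean(1)
        sat=1-v.min(1)/v.max(1); w=np.clip(np.median(sat)*.75-sat,0,None); k=np.argmax(np.convolve(np.r_[w[-3:],w,w[:3]],np.ones(7),"valid"))
        i=(k+np.arange(-6,7)); out.append([*q,3*(w[i%120]@i)/w[i%120].sum(),e*1e3,sat.min()/np.median(sat)])
    o=np.array(out); return o
E
python3 - <<'E'
from h import *
np.set_printoptions(precision=4,suppress=True)
move_ptp([.45,.35,.3],rot(0))
for c in("blue","orange"): print(c,pulley(c))
T=snapshot("top")
H=cv2.cvtColor(T["img"],cv2.COLOR_RGB2HSV)
for c,key in SP.items():  # key line re-measured
    yy,xx=np.mgrid[0:400,0:640]; W=back(T,np.c_[xx.ravel(),yy.ravel()],.02)[:,:2]-(SP[c]-OFF)
    d=np.hypot(*W.T).reshape(400,640); k=(d>.028)&(d<.046)&(H[...,2]>60); w=W[k.ravel()]; s=np.clip(150-H[...,1][k].astype(float),0,None)
    v=(w*s[:,None]).sum(0); print(c,np.degrees(np.arctan2(v[1],v[0])))
E
```

```text
blue [[ 0.6077 -0.0822 36.2458  0.966   0.2346]
 [ 0.608  -0.0814 35.4099  0.9332  0.2044]
 [ 0.6092 -0.0797 33.9949  0.7086  0.2121]]
orange [[  0.475   -0.1557 140.1998   0.7812   0.2896]
 [  0.4767  -0.1561 141.9224   1.3185   0.2342]
 [  0.4754  -0.1541 144.6386   2.4333   0.2832]]
blue 9.493664404889076
yellow -167.60885003400546
orange -14.893299559845367
```

```bash
cat >> h.py <<'E'
G=.0315
def pick(c,ths):
    o=pulley(c,2); print(c,o); p=o[-1,:2]+OFF; k=o[:,2].mean(); th0=k+ths
    for th,f in((th0+90 if th0<60 else th0-90,6),(th0,30)):
        move_ptp([*p,.09],rot(th)); command_gripper(.087,f); move_straight([*p,G],max_speed=.15)
        command_gripper(.04,f); wait(.2); y=rot(th)[:2,1]; print(" grip",th,current_gripper_width(),current_grasp_force(),ft(2))
        if f==6: command_gripper(.087); move_straight([*p,.09],max_speed=.25)
    move_straight([*p,.14],max_speed=.25); print(" held",current_gripper_width(),current_grasp_force()); return th0
def lower(p,b0,b1,step=.004,lim=10,speed=.05):
    """lower underside from height b0 to b1 above spindle origin, stop on contact"""
    f0=ft()[2]; b=b0
    while b>b1+1e-6:
        b=max(b1,b-step); move_straight([*p,b+.02+G],max_speed=speed); d=ft(3)-[0,0,f0]
        if abs(d[2])>lim: print(" contact at",b,d); return b
    print(" reached",b,d); return b
E
python3 - <<'E'
from h import *
np.set_printoptions(precision=4,suppress=True)
p=SP["blue"]; key=9.45
th0=pick("blue",0); t=current_time()
np.save("th0.npy",th0)
o=35.5*0
th1=th0+key-pulley.__defaults__[0]*0-th0  # ths=0: keyway lies along tool y
move_ptp([*p,.16],rot(th1)); move_straight([*p,.02+.07+G],max_speed=.15)
b=lower(p,.07,.008); print(th1,current_tool_pos()-np.r_[p,0],ft(),current_gripper_width(),current_time())
E
```

```text
blue [[ 0.6086 -0.083  39.8396  0.9478  0.2166]
 [ 0.6078 -0.0817 35.6944  0.7679  0.221 ]]
 grip 127.76698842973094 0.052654736805469886 5.972125232219696 [ 0.3948 -1.5614  2.0039]
 grip 37.766988429730944 0.05209406823949326 30.000297725200653 [2.1738 1.4326 2.8667]
 held 0.05216686743571402 29.99862313270569
 reached 0.008 [-0.1179  0.2672  2.9187]
9.450000000000003 [0.0005 0.0001 0.0599] [-0.1677  0.1809  0.1243] 0.051944785910471074 72.8667
```

```bash
python3 - <<'E'
from h import *
np.set_printoptions(precision=4,suppress=True)
p=SP["blue"]
command_gripper(.075); wait(.2); move_straight([*p,.2],max_speed=.2)
move_ptp([.45,.3,.3],rot(0))
T=snapshot("top"); cv2.imwrite("pics/b.png",cv2.resize(T["img"][140:280,170:430],None,fx=3,fy=3,interpolation=cv2.INTER_CUBIC)[...,::-1])
p=SP["orange"]; key=-14.9
pick("orange",-45)
th1=key-45
move_ptp([*p,.16],rot(th1)); move_straight([*p,.02+.07+G],max_speed=.15)
b=lower(p,.07,.008); print(th1,current_tool_pos()-np.r_[p,0],ft(),current_gripper_width(),current_time())
E
```

```text
orange [[  0.4761  -0.155  143.4244   1.4853   0.2741]
 [  0.4761  -0.1558 141.6111   0.6592   0.2425]]
 grip 7.517757273210236 0.05163258288575017 6.000179350376129 [1.4174 0.7044 2.0542]
 grip 97.51775727321024 0.05170419774488251 30.000659823417664 [-0.7602 -1.5133  3.4487]
 held 0.05195730014789764 29.999201595783234
 reached 0.008 [0.8665 0.3148 0.7434]
-59.9 [0.0005 0.0002 0.0598] [ 1.1789  0.5556 -2.0993] 0.05205398896641444 92.8917
```

View pics/b.png

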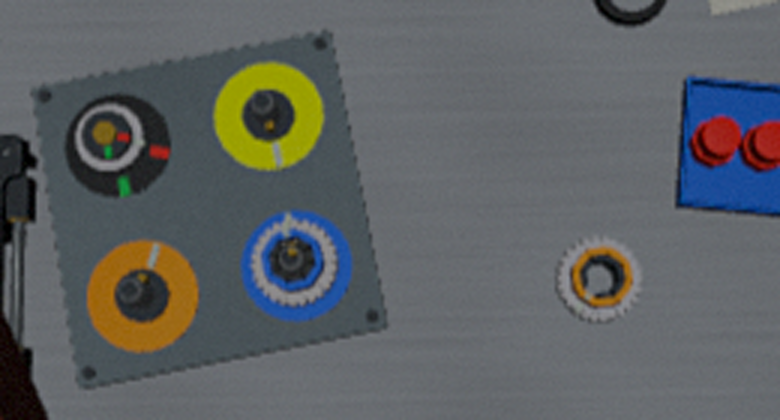

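```bash
python3 - <<'E'
from h import *
np.set_printoptions(precision=4,suppress=True)
p=SP["orange"]
command_gripper(.075); wait(.2); move_straight([*p,.2],max_speed=.2)
move_ptp([.42,-.1,.3],rot(0)); 
zs={}
T=snapshot("top"); K,R,t=cam(T)
for c in("blue","orange"):
    a=np.radians(np.arange(0,360,10)); h=[]
    for z in(.068,.088):
        P=np.c_[SP[c][0]-OFF[0]+.022*np.cos(a),SP[c][1]-OFF[1]+.022*np.sin(a),np.full(36,z)]; q=proj(T,P).round().astype(int)
        d=T["depth"][q[:,1],q[:,0]]; Z=(R@P.T+t[:,None])[2]; h.append(z+np.median(Z-d))
    print(c,"hub top height",h)
print("stripe",stripe())
th=40; move_ptp([*RING,.14],rot(th)); command_gripper(.087,20); move_straight([*RING,.044],max_speed=.1); f0=ft()
command_gripper(.056,20); wait(.2); print(ft()-f0)
turn(th,-69,RING,.044); wait(.1); print(ft()-f0,yawof(np.array(current_tcp_rot())))
command_gripper(.087); move_straight([*RING,.2],max_speed=.2); move_ptp([.42,-.1,.3],rot(0))
print(stripe(),current_time())
T=snapshot("top"); cv2.imwrite("pics/f.png",cv2.resize(T["img"][145:275,175:310],None,fx=4.4,fy=4.4,interpolation=cv2.INTER_CUBIC)[...,::-1])
E
```

```text
blue hub top height [np.float64(0.06765328337983173), np.float64(0.06644851503378527)]
orange hub top height [np.float64(0.06700887106368364), np.float64(0.06681471144875964)]
stripe ((np.float64(258.8841008280859), np.float32(8.532498)), (np.float64(260.99733322900227), np.float32(6.369728)))
[ 0.1468 -0.5309  0.4945]
[-0.8024 -0.4221  1.3774] -28.82294156830189
((np.float64(191.50491516766763), np.float32(8.580731)), (np.float64(188.74532623871045), np.float32(6.415001))) 107.0333
```

View pics/f.png

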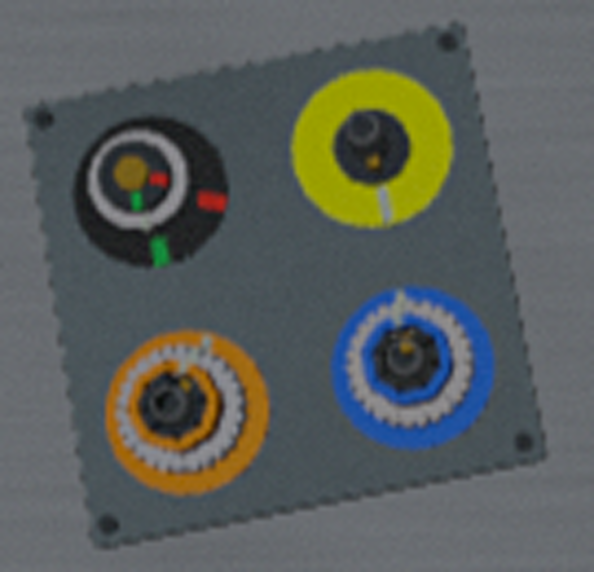

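```bash
python3 -c "
from cell import *
print(hand_in())"
```

```text
the job is handed in; nothing more can be done
None
```

The job is done and handed in at about 107 s: I turned the ring to red, put all three red caps in the blue tray, seated the blue and orange pulleys on their shoulders (no yellow pulley was on the bench), and turned the ring back to green.

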